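# Weigh the silver box lid on the bench scale

### The job

Weigh the silver box lid on the bench scale: with the pan still empty, press the blue key fully down and let it up (wake), then do the same with the yellow key (zero); next lay the lid gently in the pan, rim down and flat inside the raised edge, let go of it, and lastly press the green key (record), leaving the lid lying in the pan. Press one key at a time and hold each one down for a moment; never press the red key (off), nor yellow once the lid is in the pan, nor green before it is. Leave the open box base, brush, brass dish, hammer and jar where they are.

Things in the scene. Friction and masses are not known exactly. Their poses are not given: they have to be found in the camera images.
- scale: Grey bench scale, fixed: 260 (x) by 240 (y) mm, top face 45 mm above the bench. Origin: centre of its underside. Its -x side is the front, towards the robot, turned up to 0.3 rad. On top, front to back: a row of four round keys (along scale y, 88 mm in front of the centre, 48 mm apart, colours in any order), a dark display, the pan. Centre in x 0.52 to 0.58, y -0.20 to -0.08.
- pan_in (a point): Centre of the pan's inner floor, 55 mm behind the scale's centre, 53 mm above the bench; axes as the scale's. The pan is a fixed dark steel plate with a raised bright edge all round, 6 mm high, 4 mm thick; the pocket inside is 66 (x) by 118 (y) mm: the lid has 4 mm to spare on each side. Delicate: more than 40 N on it is an overload.
- lid: Loose silver metal box lid, 58 (own x) by 110 (own y) by 26 mm high, hollow below, 4 mm walls, flat closed top with a brass rectangle. Starts rim down on the bench at the robot's left (x 0.46 to 0.57, y 0.16 to 0.29), turned up to 0.6 rad. Origin: centre of the rim plane (underside); z up through the closed top. Either end may go to either end of the pan. 0.2 to 0.35 kg.
- key_blue_top (a point): Centre of the top face of the blue key (wake): a round spring key, cap 30 mm across in a black housing on the scale's front; pressed straight down it travels 6 mm, needs about 5 N to be fully down and springs back up.
- key_yellow_top (a point): Centre of the top face of the yellow key (zero): a round spring key, cap 30 mm across in a black housing on the scale's front; pressed straight down it travels 6 mm, needs about 5 N to be fully down and springs back up.
- key_green_top (a point): Centre of the top face of the green key (record): a round spring key, cap 30 mm across in a black housing on the scale's front; pressed straight down it travels 6 mm, needs about 5 N to be fully down and springs back up.
- key_red_top (a point): Centre of the top face of the red key (off: never press): a round spring key, cap 30 mm across in a black housing on the scale's front; pressed straight down it travels 6 mm, needs about 5 N to be fully down and springs back up.
- key_blue (a joint): Travel of the blue key in m: 0 released, 0.006 fully down (it counts as pressed beyond 0.0045).
- key_yellow (a joint): Travel of the yellow key in m: 0 released, 0.006 fully down (it counts as pressed beyond 0.0045).
- key_green (a joint): Travel of the green key in m: 0 released, 0.006 fully down (it counts as pressed beyond 0.0045).
- key_red (a joint): Travel of the red key in m: 0 released, 0.006 fully down (it counts as pressed beyond 0.0045).
- box_base: Bystander: the silver box's open base, loose, 60 x 112 x 32 mm, open side up. Origin: centre of its underside. Not to be moved.
- brush: Bystander: white standing brush, 48 mm across, 110 mm tall, loose. Origin: centre of its underside. Not to be moved.
- dish: Bystander: brass dish, 80 mm across, 25 mm high, loose. Origin: centre of its underside. Not to be moved.
- hammer: Bystander: hammer lying on the bench, 220 mm long, loose. Not to be moved.
- polish_jar: Bystander: jar with blue cap, 64 mm across, 70 mm tall, loose. Origin: centre of its underside. Not to be moved.
- pan: The pan itself (see pan_in): 74 x 126 mm outside, its origin 8 mm below its inner floor.
Not all that is in view belongs to the job. What is shaped like the lid but turquoise is not meant.

How it is judged (in metres and radians):
On the way, in this order (a step that is already met when the one before it is completed fails the run):
1. the blue key alone is pressed down, the pan empty (value of joint key_blue above 0.0045 m and value of joint each of key_yellow, key_green, key_red below 0.002 m and horizontal distance between lid and pan_in above 0.13 m), for 0.1 s.
2. the yellow key alone is pressed down, the pan empty (value of joint key_yellow above 0.0045 m and value of joint each of key_blue, key_green, key_red below 0.002 m and horizontal distance between lid and pan_in above 0.13 m), for 0.1 s.
3. the lid lies rim down and flat inside the pan's edge, let go of and at rest (horizontal distance between lid and pan_in below 0.008 m and z of lid in the frame of pan_in between -0.003 and 0.003 m and angle between lid's own z axis and vertical below 0.05 rad and angle between the y axis of lid and the y axis of pan_in, either way round below 0.15 rad and contact force between the fingers and lid below 0.2 N and linear speed of lid below 0.02 m/s), for 0.2 s.
4. the green key alone is pressed down with the lid lying in the pan (value of joint key_green above 0.0045 m and value of joint each of key_blue, key_yellow, key_red below 0.002 m and horizontal distance between lid and pan_in below 0.008 m and z of lid in the frame of pan_in between -0.003 and 0.003 m and angle between lid's own z axis and vertical below 0.05 rad and angle between the y axis of lid and the y axis of pan_in, either way round below 0.15 rad), for 0.1 s.
At the end, for the whole second after the job is handed in: The lid lies in the pan, rim down and flat on its floor (centre within 8 mm of the pan's, height within 3 mm of the floor, tilt under 0.05 rad, length along the pan's within 0.15 rad), released and at rest; all four keys are up (travel under 2 mm) (all of step 3 and value of joint each of key_blue, key_yellow, key_green, key_red below 0.002 m); the robot touches nothing.
It fails at once if the red key is pressed (over 3 mm) (value of joint key_red above 0.003 m).
It fails at once if two keys are pressed at once (value of joint each of key_blue, key_yellow above 0.003 m or value of joint each of key_blue, key_green above 0.003 m or value of joint each of key_blue, key_red above 0.003 m or value of joint each of key_yellow, key_green above 0.003 m or value of joint each of key_yellow, key_red above 0.003 m or value of joint each of key_green, key_red above 0.003 m).
It fails at once if the yellow key is pressed while the lid is on or over the pan, or the green key while the lid is not in the pan ((value of joint key_yellow above 0.003 m and horizontal distance between lid and pan_in below 0.09 m) or (value of joint key_green above 0.003 m and horizontal distance between lid and pan_in above 0.02 m)).
It fails at once if the lid is not set down gently: it strikes the pan, or the pan is pushed, with more than 40 N (contact force between pan and anything else above 40 N).
It fails at once if a bystander (box base, brush, dish, hammer or jar) is moved more than 20 mm (distance of any of box_base, brush, dish, hammer, polish_jar from where it was at the start of the episode above 0.02 m).
It also fails if it takes over 64 s, if anything falls off the work surface, if the arm or the gripper's body presses on something with over 40 N, if the wrist force passes 120 N, or if a joint passes its speed limit or range.

### The arm

A 7-joint arm with a two-finger parallel gripper is mounted at the origin on the work surface. World frame = base frame: x ahead of the robot, y to its left, z up, the work surface at z = 0. Lengths are in m, angles in degrees, forces in N, time in s.
With the tool pointing down it reaches from about 0.425 to 1.025 m from the base axis. Payload 9.4 kg.
Tool frame: the origin (TCP) lies between the finger pads; the fingertips stand 8 mm ahead of it and the grasp point (between the pads) lies 11 mm behind it; z points along the fingers, y is the line along which they close (so a half turn about z gives the same grasp; the last joint's range is limited). The gripper opens to 93 mm and grips with 3 to 60 N. Pads are 15 mm wide; open, the fingers measure 128 mm over their backs; the gripper's body (75 mm by 188 mm) begins 65 mm behind the grasp point.
Start: joints at [65.392, 34.337, -0.143, 91.639, 0.103, 54.024, -4.572], TCP at [0.25, -0.68, 0.227] pointing down, gripper open.
Joint ranges: [-147.43, 147.43], [-19.82, 112.94], [-74.19, 73.91], [6.32, 146.72], [-59.91, 239.91], [6.04, 106.73], [-150.56, 150.56]. Speed limits (degrees/s): [127.2, 127.2, 172.46, 172.46, 180, 180, 180].

### API

Orientations are given as a 3x3 rotation matrix whose columns are the frame's x, y, z axes.
In Python, from rig import * gives the robot as it stands. The module is installed in compiled form; this text tells all that it offers.
- The arm moves only by the shell command python3 -m handwheel 'ROWS' [OPENING] [FORCE]. ROWS is JSON, a list that holds one entry, the list of rows, each a list of 6 numbers: the shift along the tool's x, y, z normalised to -1 to 1, where 1 is 40 cm, then the turn, a rotation vector about the tool's x, y, z normalised to -1 to 1, where 1 is pi/2 rad. In form: [[[x, y, z, ax, ay, az], ...]]. A call has exactly 5 rows; each row is the pose to reach, as a shift and turn from the pose commanded when the call began, along the tool's axes at that moment; what a row does not reach only later rows make up. A row lasts 1/8 s, in which the tool goes at most 62.5 mm and 10.7 degrees, less where a joint would pass 70% of its speed; a pose out of reach is approached as far as the arm can. A call with a number of a shift or a turn outside -1 to 1 is refused whole. A call with a gripper value outside its range is refused whole. OPENING is the opening, from 0 (shut) to 1 (fully open), set as the call begins (- or left out, the last holds). The fingers move at their own pace and stop on an object; FORCE is the grip in N (left out, the last holds). Time passes only in rows, so rows that repeat a pose let the fingers close, or fill a call up. It gives the time, the measured TCP pose, the force, the opening and the grip force at its end, in the units of the state.
- state(): the state, without advancing time (a new reading comes with each control period).
- grab_frame(name): name is "scene" or "top" or "wrist"; returns the picture (400x640x3 uint8, blue, green, red); there is no depth.
- camera_info(name): a dict with "fx", "fy", "cx", "cy" (pixels), "origin" and "orientation" of the camera in the world; the wrist camera has in their place "tool_from_camera" (4x4, takes a point from camera to tool coordinates, whose origin is the TCP and whose axes are the flange's). Camera axes: x right, y up, looking along -z (the intrinsics and any distortion apply to the point x, -y, -z); pixel columns grow to the right and rows downward; lengths in m; the calibration is good to about 2 mm. A picture is of the moment at which its call begins: read the wrist's pose just before it. camera_info takes no time and is no camera call.
- close_job(): hands the job in; it is judged then, once.
Trained networks look in the newest picture that a camera, given by its name, has taken for a name from the list of things; names that differ only in an ending like _2 or _b are one class to them, and where a whole thing is asked for, a point or a joint stands for the part that bears it (a point fixed in the world has none). Each returns a list of dicts, best first, with "p" (0 to 1); they miss things now and then, are a little off and sometimes report something else, mostly with a low value. They report only what shows in the picture. A call takes as long as a camera call. They do not tell look-alikes from the thing itself.
- spot_in(thing, camera): "extent" ([centre column, centre row, width, height] in pixels, round what is visible of it).
The state is a dict: "time_s": time; "joint_pos": joint angles; "joint_velocities": joint speeds; "effort": joint torques, N m; "position": TCP position; "eef_rot": TCP orientation; "force": force on the tool from outside, world axes, zero at the start; "torque": the same for the moment, N m; "finger_gap": finger opening in m; "gripper_force": force on a finger pad.
Only numpy, scipy, OpenCV 4.12 (cv2) and the standard library are available. Lean on these libraries where they do the work, as an engineer would, in place of code of your own. Each camera call takes 0.05 s, during which the arm holds its last target. There are 200 camera calls.

## Working session

There is one attempt and no reset: what is moved stays moved. The work goes in short steps, Python scripts to look and compute and a shell command to move; the robot and the scene stay as the last step left them, time stands still between calls to the robot, and variables do not carry over. Pictures are saved under pics/ and viewed, at most 10 in all, crops included, and the job is handed in when it is done.

```bash
mkdir -p pics
python3 - <<'E'
from rig import *
import cv2
s=state(); print(s['time_s'],s['position'],s['eef_rot'],s['finger_gap'])
for n in("scene","top"):
    cv2.imwrite(f"pics/{n}0.png",grab_frame(n)); print(n,camera_info(n))
    for t in("scale","lid","pan","key_blue","box_base"):
        print(t,[( [round(float(v)) for v in d["extent"]],round(float(d["p"]),2)) for d in spot_in(t,n)][:4])
print(camera_info("wrist"))
E
```

```text
0.0 [ 0.25032047 -0.67991738  0.22577178] [[ 9.38399229e-01  3.45552375e-01 -6.65439162e-04]
 [ 3.45552984e-01 -9.38398224e-01  1.38160104e-03]
 [-1.47031408e-04 -1.52643784e-03 -9.99998824e-01]] 0.09304586404475695
scene {'fx': 394.47131195237915, 'fy': 394.47131195237915, 'cx': 319.0025496542949, 'cy': 190.43968697119573, 'origin': array([ 1.50135233, -0.10841144,  0.73445408]), 'orientation': array([[ 0.11462356, -0.56194404,  0.81919493],
       [ 0.99320743,  0.08143726, -0.08310817],
       [-0.02001085,  0.82315665,  0.56746163]])}
scale [([272, 209, 89, 65], 0.56)]
lid [([384, 166, 33, 22], 0.83), ([389, 274, 43, 45], 0.81), ([435, 152, 19, 22], 0.78), ([410, 189, 36, 19], 0.65)]
pan [([272, 210, 45, 24], 0.85)]
key_blue [([266, 180, 11, 10], 0.42)]
box_base [([412, 239, 43, 24], 0.57)]
top {'fx': 373.54940594151736, 'fy': 373.54940594151736, 'cx': 317.7468155760638, 'cy': 203.35321038424857, 'origin': array([ 0.47223   , -0.01810072,  1.12120117]), 'orientation': array([[-0.02736364,  0.9958106 , -0.08724958],
       [-0.99944318, -0.02892137, -0.01663962],
       [-0.01909328,  0.08674567,  0.99604751]])}
scale [([370, 212, 88, 97], 0.65)]
lid [([166, 312, 33, 43], 0.93), ([274, 116, 39, 36], 0.87), ([226, 230, 46, 29], 0.57), ([241, 282, 43, 29], 0.57)]
pan [([372, 194, 44, 29], 0.58), ([344, 242, 9, 9], 0.22)]
key_blue [([377, 243, 13, 12], 0.44), ([156, 215, 33, 17], 0.37)]
box_base [([242, 152, 37, 23], 0.85)]
{'fx': 276.2788524856116, 'fy': 276.2788524856116, 'cx': 316.74295511780934, 'cy': 199.78434132726937, 'tool_from_camera': array([[ 7.91329721e-04,  9.62664703e-01,  2.70695482e-01,
         7.61250978e-02],
       [ 9.99999652e-01, -6.90494504e-04, -4.67738725e-04,
        -2.71006496e-04],
       [-2.63361818e-04,  2.70695758e-01, -9.62664914e-01,
        -1.59619915e-01],
       [ 0.00000000e+00,  0.00000000e+00,  0.00000000e+00,
         1.00000000e+00]])}
```

Run:
```python
import cv2
i=cv2.imread("pics/top0.png")[60:340,110:450]
cv2.imwrite("pics/top0c.png",cv2.resize(i,(728,600),interpolation=cv2.INTER_CUBIC))
```

```text
(no output)
```

View pics/top0c.png

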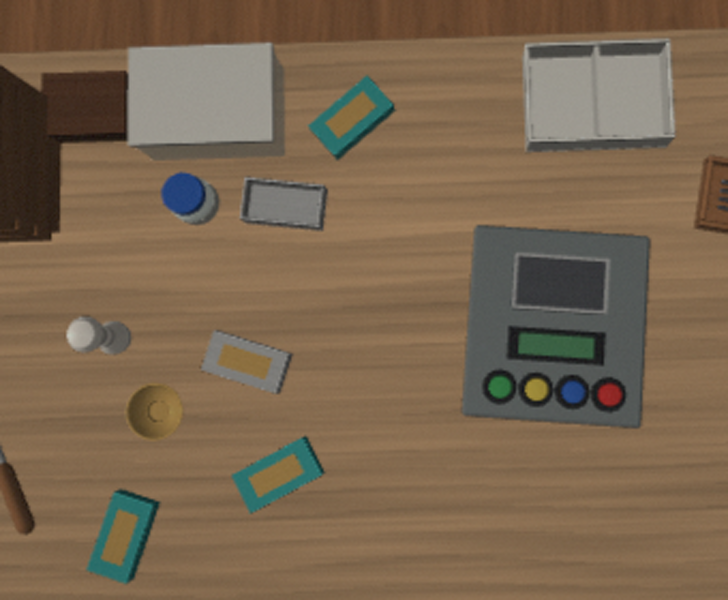

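View pics/scene0.png

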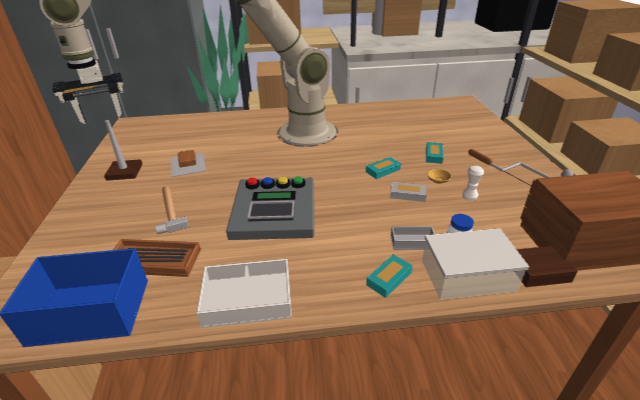

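```bash
cat > h.py <<'E'
from rig import *
import numpy as np, cv2
def campose(n,s=None):
    c=camera_info(n)
    if n!="wrist": return c,np.array(c["origin"]),np.array(c["orientation"])
    T=np.array(c["tool_from_camera"]); R=np.array(s["eef_rot"])
    return c,R@T[:3,3]+s["position"],R@T[:3,:3]
def ray(n,uv,z,s=None):
    c,o,R=campose(n,s); uv=np.atleast_2d(np.array(uv,float))
    d=np.c_[(uv[:,0]-c["cx"])/c["fx"],-(uv[:,1]-c["cy"])/c["fy"],-np.ones(len(uv))]@R.T
    return o+d*((z-o[2])/d[:,2])[:,None]
def blob(mask,uv):
    mask=cv2.morphologyEx(mask.astype(np.uint8),cv2.MORPH_OPEN,np.ones((2,2)))
    cs,_=cv2.findContours(mask,cv2.RETR_EXTERNAL,cv2.CHAIN_APPROX_NONE)
    cs=[c for c in cs if cv2.contourArea(c)>15]
    return min(cs,key=lambda c:np.hypot(*(np.array(cv2.minAreaRect(c)[0])-uv)))
def rect(P):
    (c,wh,a)=cv2.minAreaRect((P[:,:2]*1000).astype(np.float32))
    b=cv2.boxPoints((c,wh,a)); e=max((b[1]-b[0],b[2]-b[1]),key=np.linalg.norm)
    return np.array(c)/1000,sorted(wh),np.degrees(np.arctan2(e[1],e[0]))%180
E
python3 - <<'E'
from h import *
i=cv2.imread("pics/top0.png"); H=cv2.cvtColor(i,cv2.COLOR_BGR2HSV)
px=lambda u,v:(110+u/2.141,60+v/2.143)
for n,(u,v) in dict(lid=(220,365),brass=(246,361),scale=(480,300),keyg=(499,386),keyy=(536,389),keyb=(573,391),keyr=(609,394),pan=(560,282),wood=(400,300)).items():
    p=px(u,v); print(n,np.round(p),H[int(p[1]),int(p[0])])
h,s,v=[H[...,k].astype(int) for k in range(3)]
c=blob((h>12)&(h<30)&(s>110)&(v>120),px(246,361)); print("brass",rect(ray("top",c[:,0],.026)))
m=(s<60)&(v>100); cc=blob(m,px(246,361)); print("lid",rect(ray("top",cc[:,0],.026)))
ks=[]
for n,(u,w),mm in (("g",(499,386),(h>50)&(h<75)&(s>110)),("y",(536,389),(h>18)&(h<32)&(s>120)),("b",(573,391),(h>100)&(h<125)&(s>110)),("r",(609,394),((h<8)|(h>172))&(s>140))):
    c=blob(mm,px(u,w)); q,_=cv2.minEnclosingCircle(c); M=cv2.moments(c); q=(M['m10']/M['m00'],M['m01']/M['m00']); P=ray("top",q,.057)[0]; ks.append(P); print(n,np.round(q,1),P.round(4),cv2.contourArea(c))
c=blob(((s<90)&(h>80)&(v<130)&(v>60)),px(556,330)); print("scale",rect(ray("top",c[:,0],.045)),len(c))
ks=np.array(ks); print(np.linalg.norm(np.diff(ks,axis=0),axis=1))
p=ray("top",[px(*q) for q in ((514,253),(609,257),(607,313),(514,309))],.059); print("pan",rect(p))
E
```

```text
lid [213. 230.] [ 18  76 134]
brass [225. 228.] [ 19 138 139]
scale [334. 200.] [78 14 90]
keyg [343. 240.] [ 67 143 116]
keyy [360. 242.] [ 25 163 155]
keyb [378. 242.] [109 180 125]
keyr [394. 244.] [  0 182 147]
pan [372. 192.] [120   9  58]
wood [297. 200.] [ 15 104 130]
brass (array([0.49968677, 0.27566171]), [28.732919692993164, 66.76876068115234], np.float32(71.25261))
lid (array([0.49936026, 0.27579089]), [57.824554443359375, 108.28724670410156], np.float32(71.352234))
g [344.1 241.1] [ 0.4559 -0.0719  0.057 ] 77.0
y [361.2 242.2] [ 0.4515 -0.1201  0.057 ] 82.5
b [378.4 243.4] [ 0.4469 -0.1684  0.057 ] 86.0
r [395.4 244.9] [ 0.4416 -0.2162  0.057 ] 87.5Traceback (most recent call last):
  File "<stdin>", line 12, in <module>
  File "h.py", line 16, in blob
    return min(cs,key=lambda c:np.hypot(*(np.array(cv2.minAreaRect(c)[0])-uv)))
ValueError: min() iterable argument is empty
```

The silver lid with the brass rectangle is at top-camera pixel (225,228). It could be mistaken for:
- the turquoise lids at (274,116), (240,282) and (167,310)
- the open silver base, with no brass, at (242,154)

I choose (225,228). Keys left to right are green (344,241), yellow (361,242), blue (378,243) and red (395,245). I'll check the choice in one crop and work out the first move.

Run:
```python
from h import *
a=cv2.imread("pics/top0.png")[200:262,190:262]; b=cv2.imread("pics/scene0.png")[165:220,220:320]; c=cv2.imread("pics/scene0.png")[175:210,380:440]
cv2.imwrite("pics/crop1.png",np.hstack([cv2.resize(x,(260,260),interpolation=cv2.INTER_CUBIC) for x in(a,b,c)]))
print("rod base",ray("scene",[[124,170],[188,160]],0).round(3))
i=cv2.imread("pics/scene0.png");H=cv2.cvtColor(i,cv2.COLOR_BGR2HSV).astype(int);h,s,v=H[...,0],H[...,1],H[...,2]
for n,q,mm in (("g",(298,181),(h>50)&(h<75)&(s>110)),("y",(283,181),(h>18)&(h<32)&(s>120)),("b",(268,182),(h>100)&(h<125)&(s>110)),("r",(252,182),((h<8)|(h>172))&(s>140))):
    try:
        k=blob(mm,q);M=cv2.moments(k);q=(M['m10']/M['m00'],M['m01']/M['m00']);print(n,np.round(q,1),*[ray("scene",q,z)[0].round(4) for z in(.05,.057,.064)])
    except Exception as e: print(n,e)
y=np.deg2rad(-5.66);X=np.array([np.cos(y),np.sin(y)]);Y=np.array([-X[1],X[0]]);C=np.array([.449,-.1442])+.088*X
cam,o,R=campose("top")
def proj(P):
    p=(P-o)@R; return cam["cx"]+cam["fx"]*p[0]/-p[2],cam["cy"]-cam["fy"]*p[1]/-p[2]
for sx,sy in((1,1),(1,-1),(-1,-1),(-1,1)):
    u,w=proj(np.r_[C+.130*sx*X+.120*sy*Y,.045]); print("scale corner crop px",round((u-110)*2.141),round((w-60)*2.143))
    u,w=proj(np.r_[C+(.055+.037*sx)*X+.063*sy*Y,.059]); print("  pan corner",round((u-110)*2.141),round((w-60)*2.143))
Rt=state()["eef_rot"]
print("to blue, tool axes /0.4:",(Rt.T@(np.array([.4469,-.1684,.16])-state()["position"]))/.4)
```

```text
rod base [[ 0.211 -0.684  0.   ]
 [ 0.171 -0.464  0.   ]]
g [298.7 181. ] [ 0.4516 -0.0658  0.05  ] [ 0.4623 -0.0663  0.057 ] [ 0.4731 -0.0667  0.064 ]
y [283.5 181.3] [ 0.4462 -0.114   0.05  ] [ 0.457  -0.1139  0.057 ] [ 0.4678 -0.1139  0.064 ]
b [268.  181.9] [ 0.4426 -0.1627  0.05  ] [ 0.4534 -0.1622  0.057 ] [ 0.4642 -0.1616  0.064 ]
r [252.9 182.1] [ 0.4366 -0.2106  0.05  ] [ 0.4475 -0.2096  0.057 ] [ 0.4584 -0.2085  0.064 ]
scale corner crop px 476 225
  pan corner 517 254
scale corner crop px 653 237
  pan corner 612 260
scale corner crop px 644 430
  pan corner 609 315
scale corner crop px 463 417
  pan corner 514 309
to blue, tool axes /0.4: [ 0.90301234 -1.0313789   0.16649021]
```

View pics/crop1.png

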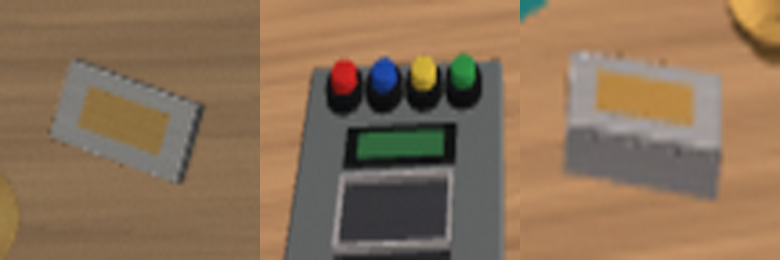

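The crop confirms it: a closed silver top with a brass rectangle at (225,228), rim down. The caps stand tall on black housings in the order red, blue, yellow, green as seen from the back. I'll raise, then travel towards the keys with the fingers shut.

```bash
python3 -m handwheel '[[[0,0,-0.15,0,0,0],[0.1,-0.115,-0.15,0,0,-0.118],[0.2,-0.23,-0.15,0,0,-0.236],[0.3,-0.345,-0.15,0,0,-0.354],[0.4,-0.46,-0.15,0,0,-0.472]]]' 0 20
cat >> h.py <<'E'
def plan(x,y,z,ang=None):
    s=state(); R=np.array(s["eef_rot"]); d=R.T@(np.array([x,y,z])-s["position"])/.4
    a=np.degrees(np.arctan2(R[1,1],R[0,1])); t=None if ang is None else -(((ang-a+90)%180)-90)/90
    print("t",s["time_s"],"pos",np.round(s["position"],4),"yang",round(a,2),"tilt",np.round(R[:,2],3),"gap",round(s["finger_gap"],4),"gf",round(s["gripper_force"],1),"F",np.round(s["force"],1),"-> rows",np.round(d,4),"turn",t)
E
python3 -c "
from h import *
plan(.435,-.168,.20,-5.66)"
```

```text
time_s: 1.23
position: [0.3376, -0.4506, 0.287]
eef_rot: [[0.453, 0.891, 0.0], [0.891, -0.453, -0.001], [-0.0, 0.001, -1.0]]
force: [1.2, 0.7, -0.4]
finger_gap: 0.0476
gripper_force: 0.0
t 1.225 pos [ 0.3376 -0.4506  0.287 ] yang -26.96 tilt [ 0.    -0.001 -1.   ] gap 0.0476 gf 0.0 F [ 1.2  0.7 -0.4] -> rows [ 0.7402 -0.1034  0.217 ] turn -0.23664189550030004
```

```bash
python3 -m handwheel '[[[0.15,-0.02,0.04,0,0,-0.09],[0.3,-0.04,0.08,0,0,-0.18],[0.45,-0.06,0.12,0,0,-0.237],[0.6,-0.085,0.17,0,0,-0.237],[0.74,-0.103,0.217,0,0,-0.237]]]'
python3 - <<'E'
from h import *
s=state(); cv2.imwrite("pics/w1.png",grab_frame("wrist")); plan(.435,-.168,.20,-5.66)
E
```

```text
time_s: 1.85
position: [0.4367, -0.1689, 0.1997]
eef_rot: [[0.105, 0.995, 0.001], [0.995, -0.105, -0.0], [-0.0, 0.001, -1.0]]
force: [0.6, -0.6, -0.2]
finger_gap: 0.0007
gripper_force: 0.0
t 1.9 pos [ 0.4389 -0.1609  0.1981] yang -5.5 tilt [ 0.001  0.004 -1.   ] gap 0.0002 gf 0.0 F [ 2.1  5.7 -0.5] -> rows [-0.0186 -0.0081 -0.0048] turn 0.0017518096307265788
```

View pics/w1.png

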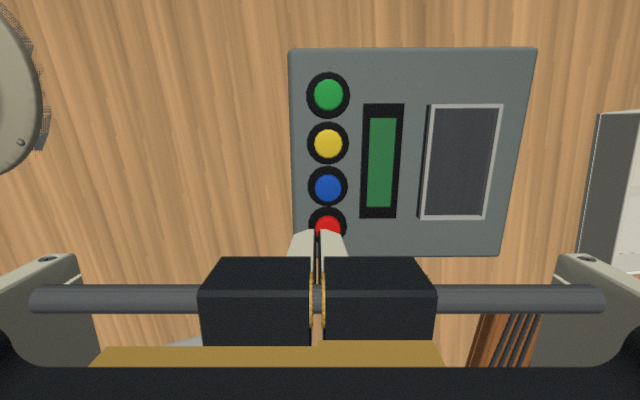

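Wrist view: green (328,95), yellow (328,143), blue (328,187), red (328,222), partly hidden by the fingertips, and the pan rim from (427,105) to (500,220). I'll measure it now that the arm has settled.

```bash
cat > m.py <<'E'
from h import *
def meas(zk=.06):
    grab_frame("wrist"); grab_frame("wrist"); s=state(); i=grab_frame("wrist"); out={}
    H=cv2.cvtColor(i,cv2.COLOR_BGR2HSV).astype(int);h,sa,v=H[...,0],H[...,1],H[...,2]
    for n,mm in (("g",(h>50)&(h<75)&(sa>130)&(v>110)),("y",(h>20)&(h<32)&(sa>150)&(v>130)),("b",(h>100)&(h<125)&(sa>130)),("r",((h<8)|(h>172))&(sa>150))):
        cs,_=cv2.findContours(mm.astype(np.uint8),cv2.RETR_EXTERNAL,cv2.CHAIN_APPROX_NONE)
        for k in cs:
            A=cv2.contourArea(k)
            if 300<A<4000:
                (c,wh,a)=cv2.minAreaRect(k)
                if max(wh)<1.25*min(wh):
                    e=cv2.fitEllipse(k); print(n,np.round(e[0],1),np.round(e[1],1),*[ray("wrist",e[0],z,s)[0].round(4)[:2] for z in(.055,zk,.065)])
    return s,i
E
python3 - <<'E'
from m import *
s,i=meas(); cv2.imwrite("pics/w2.png",i)
g=cv2.cvtColor(i,cv2.COLOR_BGR2GRAY); m=(g>125).astype(np.uint8); m[:,:415]=0;m[:,515:]=0;m[:95]=0;m[230:]=0
k=max(cv2.findContours(m,cv2.RETR_EXTERNAL,cv2.CHAIN_APPROX_NONE)[0],key=cv2.contourArea); print("pan",cv2.boundingRect(k),rect(ray("wrist",k[:,0],.059,s)))
plan(.435,-.168,.20,-5.66)
E
```

```text
g [328.7  95.6] [27.4 29.2] [ 0.46   -0.0669] [ 0.4598 -0.0673] [ 0.4596 -0.0677]
y [328.  144.7] [26.6 27.3] [ 0.4551 -0.1165] [ 0.4549 -0.1161] [ 0.4548 -0.1157]
b [327.6 189.4] [27.1 27.7] [ 0.4503 -0.1661] [ 0.4502 -0.1648] [ 0.4502 -0.1636]
pan (420, 107, 84, 116) (array([ 0.5957002 , -0.15478534]), [74.75064849853516, 125.9788818359375], np.float32(84.444695))
t 2.05 pos [ 0.4365 -0.1695  0.1997] yang -5.79 tilt [-0.001  0.    -1.   ] gap 0.0004 gf 0.0 F [-1.  -0.9  0.1] -> rows [ 0.0033 -0.0042 -0.0007] turn -0.0014614184435360912
```

```bash
python3 -m handwheel '[[[0.0125,0.034,0.1,0,0,0],[0.0125,0.034,0.2,0,0,0],[0.0125,0.034,0.27,0,0,0],[0.0125,0.034,0.285,0,0,0],[0.0125,0.034,0.285,0,0,0]]]'
python3 -c "
from h import *
plan(.4505,-.166,.073,-5.66)"
```

```text
time_s: 2.68
position: [0.4503, -0.168, 0.0862]
eef_rot: [[0.106, 0.994, 0.0], [0.994, -0.106, -0.001], [-0.001, 0.0, -1.0]]
force: [0.7, -0.4, 0.7]
finger_gap: 0.0005
gripper_force: 0.0
t 2.675 pos [ 0.4503 -0.168   0.0862] yang -6.06 tilt [ 0.    -0.001 -1.   ] gap 0.0005 gf 0.0 F [ 0.7 -0.4  0.7] -> rows [0.005  0.0001 0.0331] turn -0.004493821068777808
```

```bash
python3 -m handwheel '[[[0.004,0,0.015,0,0,0],[0.004,0,0.025,0,0,0],[0.004,0,0.035,0,0,0],[0.004,0,0.0375,0,0,0],[0.004,0,0.0375,0,0,0]]]'
```

```text
time_s: 3.3
position: [0.4508, -0.1655, 0.071]
eef_rot: [[0.104, 0.995, 0.001], [0.995, -0.104, -0.0], [-0.0, 0.001, -1.0]]
force: [0.1, -1.5, 4.3]
finger_gap: 0.0005
gripper_force: 1.9
```

```bash
python3 -m handwheel '[[[0,0,0.004,0,0,0],[0,0,0.006,0,0,0],[0,0,0.008,0,0,0],[0,0,0.008,0,0,0],[0,0,0.008,0,0,0]]]'
python3 -c "
from m import *
s,i=meas(); print(s['force'],s['position']); i=i[60:240,270:450]; cv2.imwrite('pics/w3.png',cv2.resize(i,(540,540)))"
```

```text
time_s: 3.92
position: [0.4509, -0.1655, 0.0689]
eef_rot: [[0.104, 0.995, 0.002], [0.995, -0.104, -0.001], [-0.001, 0.002, -1.0]]
force: [-2.8, 0.5, 27.4]
finger_gap: 0.0003
gripper_force: 13.3
g [312.5  79.7] [51.5 55.7] [ 0.4595 -0.0663] [ 0.4595 -0.067 ] [ 0.4595 -0.0677]
y [313.4 167.5] [47.8 49.2] [ 0.4545 -0.1175] [ 0.4546 -0.1167] [ 0.4548 -0.1159]
[-2.5888585  -0.19749335 25.66202165] [ 0.45083991 -0.16552304  0.06893197]
```

View pics/w3.png

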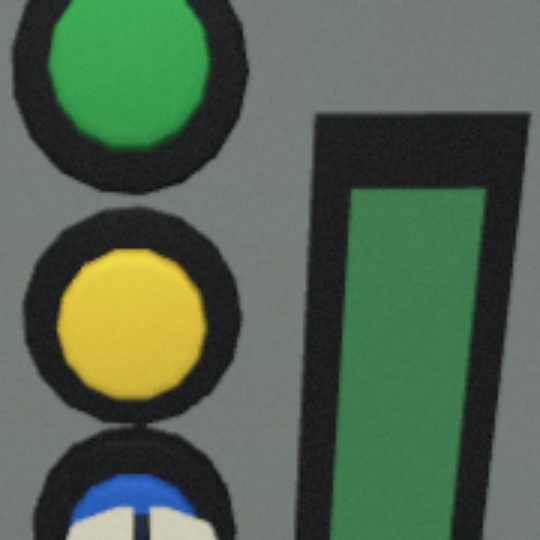

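At the stop the wrist force is 27 N and the fingertips sit on the blue cap, at about (313,232) in the full frame. I'll back off in small steps to find where contact ends, which gives the travel.

```bash
python3 -m handwheel '[[[0,0,-0.006,0,0,0],[0,0,-0.012,0,0,0],[0,0,-0.0155,0,0,0],[0,0,-0.0155,0,0,0],[0,0,-0.0155,0,0,0]]]' | egrep 'pos|force'
python3 -m handwheel '[[[0,0,-0.0025,0,0,0],[0,0,-0.0025,0,0,0],[0,0,-0.0025,0,0,0],[0,0,-0.0025,0,0,0],[0,0,-0.0025,0,0,0]]]'| egrep 'pos|force'
python3 -m handwheel '[[[0,0,-0.0025,0,0,0],[0,0,-0.0025,0,0,0],[0,0,-0.0025,0,0,0],[0,0,-0.0025,0,0,0],[0,0,-0.0025,0,0,0]]]'| egrep 'pos|force'
```

```text
position: [0.4505, -0.1652, 0.0737]
force: [1.4, -2.1, 2.7]
gripper_force: 1.1
position: [0.4503, -0.1652, 0.0748]
force: [1.0, -0.4, 1.1]
gripper_force: 0.8
position: [0.4503, -0.1653, 0.0758]
force: [-1.2, 0.1, -0.2]
gripper_force: 0.0
```

```bash
python3 -m handwheel '[[[0,0,-0.04,0,0,0],[0.07,-0.001,-0.04,0,0,0],[0.124,-0.002,-0.04,0,0,0],[0.124,-0.002,-0.03,0,0,0],[0.124,-0.002,-0.02,0,0,0]]]' | egrep 'pos|force'
python3 -m handwheel '[[[0,0,0.012,0,0,0],[0,0,0.024,0,0,0],[0,0,0.034,0,0,0],[0,0,0.039,0,0,0],[0,0,0.039,0,0,0]]]'| egrep 'pos|force'
python3 -m handwheel '[[[0,0,0,0,0,0],[0,0,0,0,0,0],[0,0,-0.015,0,0,0],[0,0,-0.05,0,0,0],[0,0,-0.1,0,0,0]]]'| egrep 'pos|force'
```

```text
position: [0.4547, -0.1165, 0.0835]
force: [-0.3, -0.0, 0.5]
gripper_force: 0.0
position: [0.4546, -0.1166, 0.0691]
force: [-2.4, -2.4, 20.3]
gripper_force: 9.8
position: [0.4545, -0.1157, 0.1082]
force: [0.3, 0.4, 0.0]
gripper_force: 0.0
```

```bash
python3 -m handwheel '[[[0.12,0,-0.08,0,0,0],[0.26,0.002,-0.14,0,0,0.05],[0.4,0.004,-0.2,0,0,0.1],[0.55,0.005,-0.23,0,0,0.141],[0.7,0.006,-0.23,0,0,0.141]]]' 1 20 | egrep 'pos|force'
python3 -m handwheel '[[[0.06,0,0,0,0,0],[0.06,0,0,0,0,0],[0.06,0,0,0,0,0],[0.06,0,0,0,0,0],[0.06,0,0,0,0,0]]]'| egrep 'pos|force'
python3 - <<'E'
from h import *
s=state(); i=grab_frame("wrist"); cv2.imwrite("pics/w4.png",i)
H=cv2.cvtColor(i,cv2.COLOR_BGR2HSV).astype(int);h,sa,v=H[...,0],H[...,1],H[...,2]
cam,o,R=campose("wrist",s); p=(np.array([.503,.28,.026])-o)@R; uv=np.array([cam["cx"]+cam["fx"]*p[0]/-p[2],cam["cy"]-cam["fy"]*p[1]/-p[2]]); print(uv,H[int(uv[1]),int(uv[0])])
for m in((h>12)&(h<30)&(sa>110)&(v>120),(sa<60)&(v>100)):
    c=blob(m,uv); print(cv2.minAreaRect(c),rect(ray("wrist",c[:,0],.026,s)))
plan(.503,.28,.2,-18.7)
E
```

```text
position: [0.4868, 0.1645, 0.2013]
force: [1.4, -1.2, -0.5]
gripper_force: 0.0
position: [0.4941, 0.1838, 0.2002]
force: [-0.5, -0.4, 0.6]
gripper_force: 0.0
[296.50727248 105.5877505 ] [ 19 157 148]
((319.5, 141.99996948242188), (283.99993896484375, 638.9998779296875), 90.0) (array([0.50868768, 0.21050681]), [336.68609619140625, 870.860595703125], np.float32(161.28438))
((296.9999694824219, 104.99999237060547), (51.99999237060547, 99.99998474121094), -0.0) (array([0.50370627, 0.27776126]), [57.925662994384766, 109.00659942626953], np.float32(71.6248))
t 9.125 pos [0.4941 0.1841 0.2003] yang -18.75 tilt [-0. -0. -1.] gap 0.0921 gf 0.0 F [-0.7  0.4  0.3] -> rows [ 0.2343 -0.0561  0.0006] turn -0.0005413571432465385
```

View pics/w4.png

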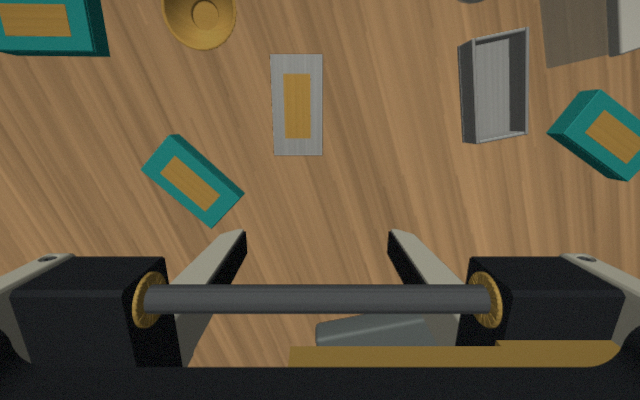

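Silver lid at (297,105), turned square to the tool, with 57.9×109 mm measured against 58×110. The dish (200,15), the base (493,85) and the turquoise lid (192,180) are clear of the fingers. Going in.

```bash
python3 -m handwheel '[[[0.11,-0.025,0.08,0,0,0],[0.2,-0.045,0.2,0,0,-0.003],[0.2295,-0.0525,0.32,0,0,-0.003],[0.2295,-0.0525,0.39,0,0,-0.003],[0.2295,-0.0525,0.4,0,0,-0.003]]]' 1 20 | egrep 'pos|force'
python3 -m handwheel '[[[0,0,0.02,0,0,0],[0,0,0.04,0,0,0],[0,0,0.055,0,0,0],[0,0,0.055,0,0,0],[0,0,0.055,0,0,0]]]'| egrep 'pos|force'
python3 -c "
from h import *
plan(.5037,.2778,.018,-18.4)"
```

```text
position: [0.5025, 0.2781, 0.0384]
force: [0.5, -0.3, 0.5]
gripper_force: 0.0
position: [0.5037, 0.2788, 0.0185]
force: [-0.6, -0.5, -0.0]
gripper_force: 0.0
t 10.375 pos [0.5037 0.2788 0.0185] yang -18.4 tilt [ 0.  0. -1.] gap 0.0928 gf 0.0 F [-0.6 -0.5 -0. ] -> rows [-0.0023  0.0009  0.0012] turn 2.5332631393047855e-05
```

```bash
python3 -m handwheel '[[[0,0,0,0,0,0],[0,0,0,0,0,0],[0,0,0,0,0,0],[0,0,0,0,0,0],[0,0,0,0,0,0]]]' 0.5 25 | egrep 'pos|force|gap'
python3 -m handwheel '[[[0,0,0,0,0,0],[0,0,0,0,0,0],[0,0,0,0,0,0],[0,0,-0.02,0,0,0],[0,0,-0.05,0,0,0]]]' 0.3 25| egrep 'pos|force|gap'
```

```text
position: [0.5034, 0.2788, 0.0182]
force: [-0.9, 0.4, 2.6]
finger_gap: 0.0574
gripper_force: 25.0
position: [0.5033, 0.2785, 0.0385]
force: [0.2, 0.7, -2.3]
finger_gap: 0.0579
gripper_force: 25.0
```

```bash
python3 -m handwheel '[[[0,0,-0.13,0,0,0],[-0.05,0.025,-0.27,0,0,0],[-0.15,0.08,-0.37,0,0,-0.05],[-0.28,0.15,-0.42,0,0,-0.1],[-0.42,0.22,-0.42,0,0,-0.142]]]' | egrep 'pos|force|gap'
python3 -c "
from h import *
plan(.585,-.264,.21,-5.6)"
```

```text
position: [0.535, 0.0903, 0.209]
force: [0.6, -0.9, -3.3]
finger_gap: 0.0576
gripper_force: 25.0
t 12.25 pos [0.535  0.0903 0.209 ] yang -5.44 tilt [ 0.005  0.001 -1.   ] gap 0.0576 gf 25.0 F [ 0.6 -0.9 -3.3] -> rows [-0.87    0.2083 -0.0025] turn 0.0017828241343326883
```

```bash
python3 -m handwheel '[[[-0.14,0.035,0,0,0,0],[-0.29,0.07,0,0,0,0],[-0.44,0.105,0,0,0,0],[-0.59,0.14,0,0,0,0],[-0.74,0.175,0,0,0,0]]]' | egrep 'pos|force|gap'
python3 -m handwheel '[[[-0.08,0.02,0,0,0,0],[-0.13,0.033,0,0,0,0],[-0.13,0.033,0,0,0,0],[-0.13,0.033,0,0,0,0],[-0.13,0.033,0,0,0,0]]]' | egrep 'pos|force|gap'
python3 - <<'E'
from h import *
s=state(); i=grab_frame("wrist"); cv2.imwrite("pics/w5.png",i); plan(.585,-.264,.21,-5.6)
E
```

```text
position: [0.5744, -0.2119, 0.2071]
force: [0.9, 1.1, -3.4]
finger_gap: 0.0574
gripper_force: 25.0
position: [0.5829, -0.2609, 0.2064]
force: [0.2, -0.9, -3.7]
finger_gap: 0.0579
gripper_force: 25.0
t 13.55 pos [ 0.583  -0.2611  0.2064] yang -5.49 tilt [ 0.  0. -1.] gap 0.0577 gf 25.0 F [-0.3  0.3 -3.6] -> rows [-0.0066  0.0057 -0.009 ] turn 0.0012528153187419536
```

View pics/w5.png

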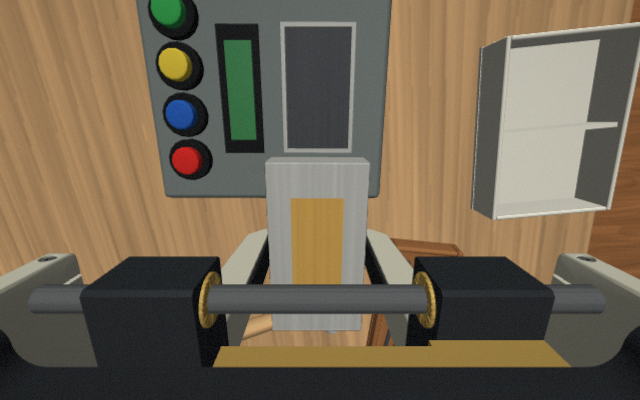

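The pan rim spans (280–356, 22–152) and the held lid's top spans (265–368, 158–330). I'll measure both in the same frame.

Run:
```python
from h import *
s=state(); i=cv2.imread("pics/w5.png"); g=cv2.cvtColor(i,cv2.COLOR_BGR2GRAY); H=cv2.cvtColor(i,cv2.COLOR_BGR2HSV).astype(int)
def sub(m,u0,u1,v0,v1):
    z=np.zeros_like(m); z[v0:v1,u0:u1]=m[v0:v1,u0:u1]; return z.astype(np.uint8)
print(g[60,270:300],g[90,262:276])
big=lambda m:max(cv2.findContours(m,cv2.RETR_EXTERNAL,cv2.CHAIN_APPROX_NONE)[0],key=cv2.contourArea)
k=big(sub(g>130,272,364,14,155)); print("pan",cv2.boundingRect(k),rect(ray("wrist",k[:,0],.059,s)))
k=big(sub(g<85,276,360,18,156)); print("pocket",cv2.boundingRect(k),rect(ray("wrist",k[:,0],.0575,s)))
# lid far edge and sides at rows 165-225
zt=s["position"][2]+.0078
m=sub((H[...,1]<60)&(g>125),255,380,152,228); k=big(m); print("lid part",cv2.boundingRect(k))
P=ray("wrist",k[:,0],zt,s); R=np.array(s["eef_rot"]); L=(P-s["position"])@R*1000; print("lid in tool mm: xmax",L[:,0].max(), "y",L[:,1].min(),L[:,1].max())
b=sub((H[...,0]>12)&(H[...,0]<30)&(H[...,1]>120),280,355,185,283); k=big(b); L=(ray("wrist",k[:,0],zt,s)-s["position"])@R*1000; print("brass xmax",L[:,0].max(),"y",L[:,1].min(),L[:,1].max())
for n in ("pan",):
    pass
```

```text
[100 103 102 104 100 102 101 100 104 102 103 148 160 162 160  97  68  70
  64  64  62  64  64  64  65  64  63  67  67  66] [ 95 101 102 100 102 102 100 103 100 101 101 101 102  98]
pan (280, 22, 76, 131) (array([ 0.5948056, -0.1547049]), [74.58830261230469, 125.99789428710938], np.float32(84.415985))
pocket (285, 27, 67, 121) (array([ 0.59499341, -0.15405008]), [65.63633728027344, 116.87646484375], np.float32(84.41502))
lid part (265, 157, 105, 71)
lid in tool mm: xmax 57.455160361181754 y -28.265785966582722 29.692751064753324
brass xmax 33.59430654517738 y -14.285763785518084 15.776583332501902
```

```bash
python3 -m handwheel '[[[0.1,0.001,0.05,0,0,0],[0.2,0.002,0.1,0,0,0.001],[0.268,0.003,0.18,0,0,0.001],[0.268,0.003,0.25,0,0,0.001],[0.268,0.003,0.266,0,0,0.001]]]' | egrep 'pos|force|gap'
python3 -m handwheel '[[[0,0,0.015,0,0,0],[0,0,0.03,0,0,0],[0,0,0.03,0,0,0],[0,0,0.03,0,0,0],[0,0,0.03,0,0,0]]]' | egrep 'pos|force|gap'
python3 - <<'E'
from h import *
plan(.5945,-.1545,.0712,-5.585); i=grab_frame("wrist"); cv2.imwrite("pics/w6.png",cv2.resize(i[90:290,210:430],(660,600)))
E
```

```text
position: [0.5936, -0.155, 0.0984]
force: [-0.2, -1.2, -2.6]
finger_gap: 0.0577
gripper_force: 25.0
position: [0.5946, -0.1564, 0.0882]
force: [-0.4, -0.3, -3.1]
finger_gap: 0.0575
gripper_force: 25.0
t 14.8 pos [ 0.5946 -0.1564  0.0882] yang -5.72 tilt [ 0.001 -0.    -1.   ] gap 0.0575 gf 25.0 F [-0.4 -0.3 -3.1] -> rows [ 0.0047 -0.0007  0.0425] turn -0.0014927522274460457
```

View pics/w6.png

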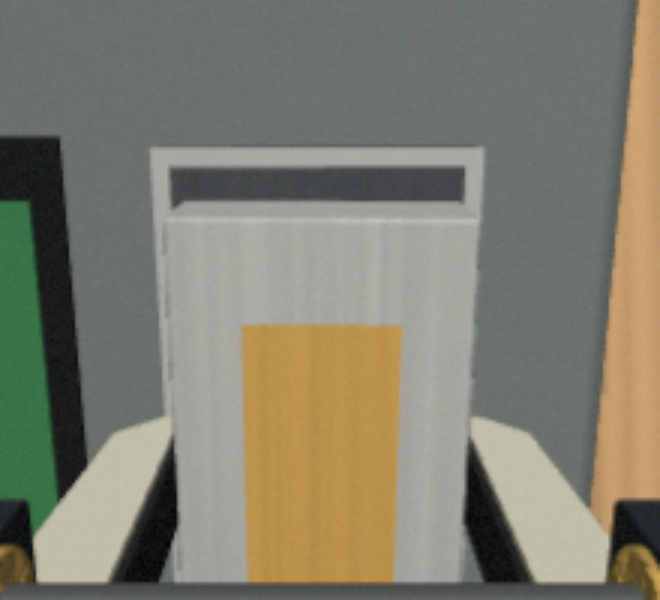

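The lid is over the pan: rim at crop columns 151–485, lid 165–477, so both are centred at about 318–321. The far-end gap is about 5.8 mm against the ideal 4, so I shift 1.9 mm along tool x and lower slowly.

```bash
python3 -m handwheel '[[[0.0047,0,0.0,0,0,-0.001],[0.0047,0,0.01,0,0,-0.001],[0.0047,0,0.02,0,0,-0.001],[0.0047,0,0.03,0,0,-0.001],[0.0047,0,0.035,0,0,-0.001]]]' | egrep 'pos|force|gap'
python3 -m handwheel '[[[0,0,0.001,0,0,0],[0,0,0.002,0,0,0],[0,0,0.003,0,0,0],[0,0,0.004,0,0,0],[0,0,0.005,0,0,0]]]' | egrep 'pos|force|gap'
python3 -c "
from h import *
plan(.5945,-.1545,.0712,-5.585)"
```

```text
position: [0.5944, -0.1543, 0.0733]
force: [-0.7, 0.5, -2.4]
finger_gap: 0.0578
gripper_force: 25.0
position: [0.5946, -0.1544, 0.0719]
force: [-0.9, 0.6, -3.2]
finger_gap: 0.0578
gripper_force: 25.0
t 16.1 pos [ 0.5946 -0.1544  0.0719] yang -5.62 tilt [ 0. -0. -1.] gap 0.0578 gf 25.0 F [-0.9  0.6 -3.2] -> rows [-0.0003 -0.0003  0.0017] turn -0.0003411013981341347
```

```bash
python3 -m handwheel '[[[0,0,0.0005,0,0,0],[0,0,0.001,0,0,0],[0,0,0.0015,0,0,0],[0,0,0.002,0,0,0],[0,0,0.002,0,0,0]]]' | egrep 'pos|force|gap'
python3 -m handwheel '[[[0,0,0.0005,0,0,0],[0,0,0.001,0,0,0],[0,0,0.001,0,0,0],[0,0,0.001,0,0,0],[0,0,0.001,0,0,0]]]' | egrep 'pos|force|gap'
```

```text
position: [0.5946, -0.1544, 0.0712]
force: [-0.8, -0.1, 2.1]
finger_gap: 0.0579
gripper_force: 25.0
position: [0.5946, -0.1543, 0.0712]
force: [-2.2, 0.2, 7.2]
finger_gap: 0.0583
gripper_force: 25.0
```

The lid is seated, with the load carried by the floor. Now I release it.

```bash
python3 -m handwheel '[[[0,0,-0.0015,0,0,0],[0,0,-0.0015,0,0,0],[0,0,-0.0015,0,0,0],[0,0,-0.0015,0,0,0],[0,0,-0.0015,0,0,0]]]' 0.75 3| egrep 'pos|force|gap'
python3 -m handwheel '[[[0,0,-0.01,0,0,0],[0,0,-0.03,0,0,0],[0,0,-0.08,0,0,0],[0,0,-0.15,0,0,0],[0,0,-0.25,0,0,0]]]' | egrep 'pos|force|gap'
python3 -m handwheel '[[[-0.1,0,-0.05,0,0,0],[-0.2,0,-0.08,0,0,0],[-0.25,0,-0.08,0,0,0],[-0.25,0,-0.08,0,0,0],[-0.25,0,-0.08,0,0,0]]]' 0 20| egrep 'pos|force|gap'
python3 - <<'E'
from m import *
s,i=meas(.067); plan(.459,-.068,.12,-5.6); cv2.imwrite("pics/w7.png",i)
E
```

```text
position: [0.5946, -0.1544, 0.0711]
force: [0.8, 0.1, 0.3]
finger_gap: 0.07
gripper_force: 0.0
position: [0.5941, -0.1543, 0.172]
force: [1.3, -0.7, 0.4]
finger_gap: 0.0699
gripper_force: 0.0
position: [0.5849, -0.2518, 0.2026]
force: [-0.9, 0.7, -0.0]
finger_gap: 0.0244
gripper_force: 0.0
g [163.5  16.5] [28.1 33.3] [ 0.4538 -0.0636] [ 0.4592 -0.068 ] [ 0.4583 -0.0672]
y [171.   72.3] [27.4 30.9] [ 0.4492 -0.1134] [ 0.4549 -0.1158] [ 0.4539 -0.1154]
b [179.4 123.5] [28.9 32.9] [ 0.4462 -0.1638] [ 0.4519 -0.1643] [ 0.451  -0.1642]
r [185.1 169. ] [27.9 30.2] [ 0.4414 -0.2128] [ 0.4473 -0.2114] [ 0.4463 -0.2116]
t 19.375 pos [ 0.5851 -0.252   0.2028] yang -5.48 tilt [-0.001  0.001 -1.   ] gap 0.0119 gf 0.0 F [ 0.4 -0.7  0.5] -> rows [ 0.4277 -0.3576  0.2076] turn 0.0013316968125565154
```

View pics/w7.png

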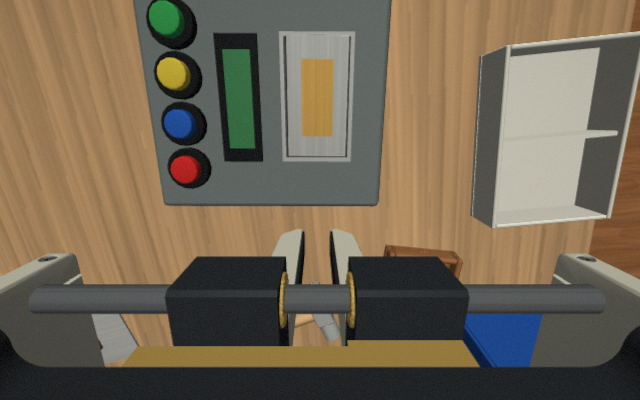

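The lid (317,97) lies inside the bright rim with a thin dark gap on all four sides. Now the green key at (170,20).

```bash
python3 -m handwheel '[[[0.11,-0.09,0,0,0,0],[0.22,-0.18,0.02,0,0,0],[0.33,-0.27,0.06,0,0,0],[0.4284,-0.357,0.15,0,0,0],[0.4284,-0.357,0.27,0,0,0]]]' 0 20| egrep 'pos|force|gap'
python3 -m handwheel '[[[0,0,0.01,0,0,0],[0,0,0.01,0,0,0],[0,0,0.01,0,0,0],[0,0,0.01,0,0,0],[0,0,0.01,0,0,0]]]' | egrep 'pos|force|gap'
python3 -c "
from h import *
plan(.4594,-.0678,.0683,-5.585)"
```

```text
position: [0.4582, -0.066, 0.0956]
force: [1.7, 0.0, -0.5]
finger_gap: 0.0001
gripper_force: 0.0
position: [0.4599, -0.0698, 0.0919]
force: [-0.2, -0.2, 0.4]
finger_gap: 0.001
gripper_force: 0.0
t 20.625 pos [ 0.4599 -0.0698  0.0919] yang -5.66 tilt [ 0.001 -0.    -1.   ] gap 0.001 gf 0.0 F [-0.2 -0.2  0.4] -> rows [ 0.0049 -0.0017  0.0589] turn -0.0008830393271157138
```

```bash
python3 -m handwheel '[[[0.004,-0.001,0.02,0,0,0],[0.004,-0.001,0.035,0,0,0],[0.004,-0.001,0.047,0,0,0],[0.004,-0.001,0.055,0,0,0],[0.004,-0.001,0.0595,0,0,0]]]' | egrep 'pos|force|gap'
python3 -m handwheel '[[[0,0,0.0005,0,0,0],[0,0,0.0005,0,0,0],[0,0,0.0005,0,0,0],[0,0,0.0005,0,0,0],[0,0,0.0005,0,0,0]]]' | egrep 'pos|force|gap'
```

```text
position: [0.4592, -0.0676, 0.0685]
force: [-8.0, 1.4, 51.0]
finger_gap: 0.0006
gripper_force: 25.3
position: [0.4592, -0.0677, 0.0688]
force: [-5.6, 1.3, 35.4]
finger_gap: 0.0006
gripper_force: 17.7
```

```bash
python3 -m handwheel '[[[0,0,-0.01,0,0,0],[0,0,-0.04,0,0,0],[0,0,-0.12,0,0,0],[0,0,-0.24,0,0,0],[0,0,-0.36,0,0,0]]]' | egrep 'pos|force|gap'
python3 -m handwheel '[[[-0.1,0,0,0,0,0],[-0.2,0,0,0,0,0],[-0.25,0,0,0,0,0],[-0.25,0,0,0,0,0],[-0.25,0,0,0,0,0]]]' | egrep 'pos|force|gap'
python3 - <<'E'
from m import *
s,i=meas(.067); j=grab_frame("scene")[165:245,220:330]
cv2.imwrite("pics/end.png",np.hstack([cv2.resize(i[0:240,200:440],(380,380)),cv2.resize(j,(400,380),interpolation=cv2.INTER_CUBIC)]))
E
```

```text
position: [0.4588, -0.0676, 0.2128]
force: [1.1, -0.0, -0.3]
finger_gap: 0.0005
gripper_force: 0.0
position: [0.4495, -0.1664, 0.2113]
force: [0.1, -0.0, 0.3]
finger_gap: 0.0005
gripper_force: 0.0
g [316.3  99.2] [26.1 27.5] [ 0.4595 -0.0671] [ 0.4594 -0.068 ] [ 0.4594 -0.0679]
y [316.3 146.1] [25.2 26.3] [ 0.4547 -0.1166] [ 0.4548 -0.1156] [ 0.4548 -0.1158]
b [316.3 189. ] [25.9 26.7] [ 0.45  -0.166] [ 0.4503 -0.1632] [ 0.4502 -0.1636]
```

View pics/end.png

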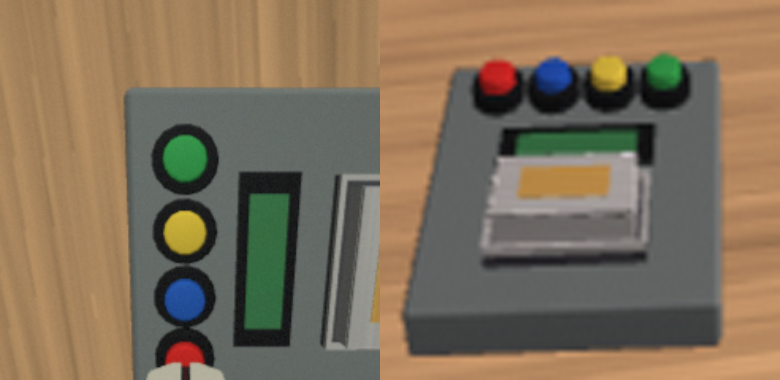

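The lid lies flat in the pan at crop (565,200), all four keys are up and the gripper is clear. I'm handing the job in.

```bash
python3 -c "
from rig import *
print(close_job())"
```

```text
the job is handed in; nothing more can be done
None
```

I pressed blue, then yellow, set the silver lid flat in the pan and let go, then pressed green. The last pictures show the lid in the pan and all four keys up, and the job is handed in; the hand-in returned no verdict.

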